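# Shut off the tagged air line in the bench valve box

## Task

The engraving pen on the tagged air line is due for a nib change, so its air must be shut off at the valve box on the bench. Push the box's dust cover all the way aside along its rails, to its stop over the closed half of the box, then push the valve handle that carries the round tag fully shut, a quarter turn clockwise until it stops straight across its pipe. Leave the other valve open and the cover slid aside, do not lift the cover off its rails, and do not disturb the bottle, the cup or the tin.

Things in the scene. Friction and masses are not known exactly. Their poses are not given: they have to be found in the camera images.
- airbox: grey air-valve box screwed to the bench, 240 (its x) by 300 (its y) by 83 mm tall, walls 4 mm, cover rails along front and back (to 88 mm up), yawed up to 0.25 rad. Origin: centre of its underside, on the bench. Its gauge faces its -x; y points to its left end. Right half (y below 0): closed housing, top 76 mm up. Copper pipes leave both ends and turn down into the bench within 50 mm.
- bay (a point): centre of the mouth of the open-topped valve bay, the box's left half, 83 mm above the bench (rim height); axes as the box. The bay is 232 mm long (box x), 141 mm wide (box y) and 79 mm deep. Two equal ball valves stand in it 95 mm apart along x, one nearer the front; which of them is the tagged one changes. The dust cover hides them at first.
- cover (a joint): how far the dust cover has been slid along its rails towards the box's -y, in m: 0 when it covers the whole valve bay, 0.14 at its stop, where it lies over the closed housing and the bay is clear. It starts between 0 and 0.02. It stays where it is left; about 2.5 N moves it.
- cover_pan (a joint): how far the cover has been lifted up off its rails, in m: 0 when it lies on them. The cover weighs 0.45 kg and only gravity keeps it down.
- cover_lip (a point): centre of the upright lip (110 mm along box x, 6 mm thick, top 116 mm above the bench) on the dust cover, 12 mm below its top; moves with the cover; axes as the box. The cover is a flat aluminium sheet, 254 (x) by 155 mm (y), upper face 89 mm above the bench; the lip is 37 mm from its left (+y) edge. A riveted foot, 3 mm thick, lies on the lip's -y side only.
- tagged_handle (a joint): turn of the handle with the round tag, in rad: 0 open (handle along its pipe, pointing to the box's +y), growing clockwise seen from above, 1.571 at its stop, shut (handle pointing to the box's +x). It starts between 0 and 0.1, stays where it is left, and takes about 4 N at 48 mm from the stem.
- tagged_stem (a point): on the vertical stem axis of the tagged valve at its handle's mid-height, 63 mm above the bench, under the cover at first. Below the handle are the brass valve body (top 49 mm above the bench, stem gland to 59 mm, within 16 mm of the stem in box x) and a 14 mm copper pipe along the box's y, its axis 34 mm above the bench.
- tagged_tip (a point): middle of the free end of the tagged handle, 60 mm from its stem axis, 63 mm above the bench. The handle is a level bar; its last 42 mm are a black grip 14 mm wide and 10 mm thick (58 to 68 mm above the bench). A flat round steel tag, 26 mm across, 2.5 mm thick, is riveted on top, its centre 27 mm from the stem.
- plain_handle (a joint): turn of the other handle, which has the same shape but no tag; same meaning of its values; it starts open, between 0 and 0.1, and must stay open.
- plain_tip (a point): middle of the free end of the handle without a tag, 60 mm from its stem, 63 mm above the bench.
- bottle: white squeeze bottle with a black cap and an upright steel needle, 48 mm across, 159 mm tall, standing loose on the bench to the left of the box; origin at the centre of its underside.
- cup: paper cup, 74 mm across, 85 mm tall, standing loose on the bench to the right of the box; origin at the centre of its underside.
- tin: flat round metal tin, 67 mm across, 31 mm tall, standing loose on the bench beyond the box; origin at the centre of its underside.
Mind the look-alikes: they are no part of the job. Of the things like the cup, leave any that is purple; of the rest the larger one is meant.

How it is judged:
By the outcome, as a careful person would: the job done as asked, in the order asked, and still so for the second after the job is handed in, with the robot touching nothing.
It also fails if it takes over 51 s, if anything falls off the work surface, if the arm or the gripper's body presses on something with over 40 N, if the wrist force passes 120 N, or if a joint passes its speed limit or range.

## Robot

A 6-joint arm with a two-finger parallel gripper is mounted at the origin on the work surface. World frame = base frame: x ahead of the robot, y to its left, z up, the work surface at z = 0. Lengths are in m, angles in degrees, forces in N, time in s.
With the tool pointing down it reaches from about 0.375 to 0.925 m from the base axis. Payload 5.7 kg.
Tool frame: the origin (TCP) lies on the centre line of the jaws, within the pads' length; the fingertips stand nose_length ahead of it and the grasp point (between the pads) lies 3 mm ahead of it (nose_length is the distance from the TCP to the fingertips, in m); x points along the fingers, y is the direction in which the jaws open and shut, and the axes are right-handed (so a half turn about x gives the same grasp; the last joint's range is limited). The gripper opens to 88 mm and grips with 3 to 60 N. Pads are 20 mm wide; open, the fingers measure 115 mm over their backs; the gripper's body (75 mm by 178 mm) begins 61 mm behind the grasp point.
Start: joints at [-6.595, 20.558, 86.54, -0, 72.909, -6.595], TCP at [0.6, -0, 0.211] pointing down, gripper open.
Joint ranges: [-170.27, 170.27], [-57.76, 135], [12.27, 136.19], [-55.21, 235.2], [11.17, 155.16], [-170.74, 170.74]. Speed limits (degrees/s): [136.94, 136.94, 180, 180, 180, 180].

## Interface

Orientations are given as a 3x3 rotation matrix whose columns are the frame's x, y, z axes.
In Python, from rig import state, snapshot, calibration, job_done, regions_of, nose_length gives the robot as it stands.
- The arm moves only by the shell command python3 -m pendant 'ROWS' [OPENING] [FORCE]. ROWS is JSON, one flat list of numbers, 6 for each row, row after row: the shift along the tool's x, y, z in mm, then the turn, a rotation vector about the tool's x, y, z in rad. In form: [tx, ty, tz, rx, ry, rz, tx, ty, tz, rx, ry, rz, ...]. A call has 1 to 12 rows; each row shifts and turns the pose as measured when the row begins, along the tool's axes as they then stand; what a row does not reach is not made up. A row lasts 1/8 s, in which the tool goes at most 62.5 mm and 10.7 degrees, less where a joint would pass 70% of its speed; a pose out of reach is approached as far as the arm can. A call is refused whole if a number of a shift passes 62.5 or a number of a turn 0.188, either way. A call with a gripper value outside its range is refused whole. OPENING is the opening, from 0 (shut) to 1 (fully open), set as the call begins (- or left out, the last holds). The fingers move at their own pace and stop on an object; FORCE is the grip in N (left out, the last holds). Time passes only in rows, so rows that do not move let the fingers close. It gives the time, the measured TCP pose, the force and the opening at its end, in the units of the state.
- state(): the state, without advancing time (a new reading comes with each control period).
- snapshot(name): name is "scene" or "side" or "wrist"; returns (picture, depth): 420x560x3 uint8, red, green, blue; 420x560 float32, m along the optical axis (not along the pixel's ray), 0 where there is no reading.
- calibration(name): a dict with "mtx" (3x3 intrinsics, pixels), "k1" (the pictures are not rectified: a ray, as slopes to the right and down, at radius r is drawn at 1 + k1 r^2 times it, then the intrinsics apply), "pose" (4x4, takes a point from camera to world coordinates); the wrist camera has in their place "hand_eye" (4x4, takes a point from camera to tool coordinates, whose origin is the TCP and whose axes are the tool frame's). Camera axes: x right, y up, looking along -z (the intrinsics and any distortion apply to the point x, -y, -z); pixel columns grow to the right and rows downward; lengths in m; the calibration is good to about 2 mm. A picture is of the moment at which its call begins: read the wrist's pose just before it. calibration takes no time and is no camera call.
- job_done(): hands the job in, once; it reports no verdict.
Trained networks look in the newest picture that a camera, given by its name, has taken for a name from the list of things; names that differ only in an ending like _2 or _b are one class to them, and where a whole thing is asked for, a point or a joint stands for the part that bears it (a point fixed in the world has none). Each returns a list of dicts, best first, with "conf" (0 to 1); they miss things now and then, are a little off and sometimes report something else, mostly with a low value. They report only what shows in the picture. A call takes as long as a camera call. They do not tell look-alikes from the thing itself.
- regions_of(target, camera): "pixels" (420x560 bool, what is visible of it) and "centre" ([column, row] in pixels, amid what is visible of it).
The state is a dict: "time": time; "joints": joint angles; "joint_vel": joint speeds; "effort": joint torques, N m; "ee_pos": TCP position; "tcp_rot": TCP orientation; "wrist_force": force on the tool from outside, world axes, zero at the start; "wrist_torque": the same for the moment, N m; "finger_gap": finger opening in m.
Only numpy, scipy, OpenCV 4.12 (cv2) and the standard library are available. Lean on these libraries where they do the work, as an engineer would, in place of code of your own. Each camera call takes 0.05 s, during which the arm holds its last target. There are 200 camera calls.

## Working session

There is one attempt and no reset: what is moved stays moved. The work goes in short steps, Python scripts to look and compute and a shell command to move; the robot and the scene stay as the last step left them, time stands still between calls to the robot, and variables do not carry over. Pictures are saved under pics/ and viewed, about 8 in all and at most 12, crops included, and the job is handed in when it is done.

```bash
mkdir -p pics; ls; cat > h.py <<'E'
import numpy as np, cv2
from rig import *
def save(n,f):
    s=state(); p,d=snapshot(n); cv2.imwrite('pics/'+f,p[:,:,::-1]); return s,p,d
def campose(n,s=None):
    c=calibration(n)
    if 'pose' in c: return np.array(c['pose'])
    T=np.eye(4);T[:3,:3]=s['tcp_rot'];T[:3,3]=s['ee_pos']; return T@np.array(c['hand_eye'])
def cloud(n,d,s=None):
    "world points HxWx3"
    c=calibration(n);K=np.array(c['mtx']);k=c['k1']
    v,u=np.mgrid[:d.shape[0],:d.shape[1]].astype(float)
    x=cv2.undistortPoints(np.stack([u.ravel(),v.ravel()],1)[:,None],K,np.array([k,0,0,0.]))[:,0].reshape(d.shape+(2,))
    P=np.stack([x[...,0]*d,-x[...,1]*d,-d,np.ones_like(d)],-1)
    W=(P@campose(n,s).T)[...,:3]; W[d<=0]=np.nan; return W
def project(n,P,s=None):
    c=calibration(n);T=np.linalg.inv(campose(n,s));P=np.atleast_2d(P)
    q=P@T[:3,:3].T+T[:3,3]; a=-q[:,0]/q[:,2];b=q[:,1]/q[:,2];f=1+c['k1']*(a*a+b*b)
    K=np.array(c['mtx']);return np.stack([K[0,0]*a*f+K[0,2],K[1,1]*b*f+K[1,2]],1)
E
python3 - <<'E'
from h import *
s=state();print(s,nose_length if not callable(nose_length) else nose_length())
for n in ['scene','side','wrist']:
    s,p,d=save(n,n+'0.png');W=cloud(n,d,s);print(n,campose(n,s)[:3,3].round(3))
    for t in ['airbox','cover_lip','cover','bottle','cup','tin']:
        for r in regions_of(t,n)[:3]:
            m=r['pixels'];w=W[m];w=w[~np.isnan(w[:,0])]
            if len(w): print(t,round(r['conf'],2),np.round(r['centre']),m.sum(),np.percentile(w,[2,50,98],axis=0).round(3).tolist())
a=np.hstack([cv2.imread('pics/%s0.png'%n) for n in ['scene','side']]);cv2.imwrite('pics/a.png',cv2.resize(a,(800,300),interpolation=cv2.INTER_AREA))
E
```

```text
pics
{'time': 0.0, 'joints': array([-6.59300878e+00,  2.05964999e+01,  8.65989503e+01, -1.00855216e-03,
        7.29091361e+01, -6.59654747e+00]), 'joint_vel': array([-0.0345475 , -0.01739168, -0.0245702 , -0.01696035,  0.00351098,
       -0.07102871]), 'effort': array([-2.01257943e-03, -5.15376234e+01, -2.70722097e+01,  6.73234044e-02,
        3.48843460e-02, -1.61260368e-04]), 'ee_pos': array([5.99280508e-01, 8.70118142e-05, 2.10324785e-01]), 'tcp_rot': array([[-1.81523590e-03,  9.99998350e-01,  6.67752474e-05],
       [ 1.92868268e-04,  6.71254581e-05, -9.99999979e-01],
       [-9.99998334e-01, -1.81522298e-03, -1.92989798e-04]]), 'wrist_force': array([-0.08114883,  0.63874147,  0.33069179]), 'wrist_torque': array([ 0.00713599, -0.00543429,  0.00105007]), 'finger_gap': 0.08775569091663286} 0.022
scene [1.371 0.165 1.089]
airbox 0.69 [303. 204.] 12146 [[0.449, -0.141, 0.004], [0.607, 0.027, 0.08], [0.699, 0.18, 0.094]]
cover_lip 0.68 [327. 194.] 5445 [[0.44, 0.002, 0.083], [0.577, 0.081, 0.09], [0.688, 0.159, 0.098]]
cover 0.55 [326. 192.] 5411 [[0.44, 0.004, 0.084], [0.577, 0.081,
[... 1240 characters left out ...]
1.] 10288 [[0.439, -0.128, 0.0], [0.561, 0.086, 0.077], [0.688, 0.196, 0.101]]
wrist [0.599 0.067 0.385]
airbox 0.64 [242. 134.] 78146 [[0.439, -0.1, 0.075], [0.568, 0.057, 0.089], [0.683, 0.157, 0.103]]
cover_lip 0.8 [231.  96.] 55124 [[0.437, 0.005, 0.087], [0.56, 0.088, 0.089], [0.682, 0.157, 0.112]]
cover_lip 0.23 [242. 134.] 78188 [[0.439, -0.1, 0.075], [0.568, 0.057, 0.089], [0.683, 0.157, 0.103]]
cover 0.55 [236.  99.] 54647 [[0.437, 0.005, 0.088], [0.56, 0.088, 0.089], [0.681, 0.156, 0.112]]
cup 0.6 [242. 374.] 72 [[0.547, -0.278, -0.001], [0.555, -0.271, 0.008], [0.561, -0.267, 0.017]]
tin 0.57 [438. 236.] 3037 [[0.756, -0.092, 0.001], [0.783, -0.058, 0.031], [0.817, -0.031, 0.032]]
```

```bash
cat > m.py <<'E'
from h import *
def cover():
    s,p,d=save('wrist','w.png')
    W=cloud('wrist',d,s); r=regions_of('cover','wrist'); m=r[0]['pixels']&~np.isnan(W[...,0])
    w=W[m]; top=w[abs(w[:,2]-0.089)<0.006]; lip=w[(w[:,2]>0.104)&(w[:,2]<.125)]
    R=cv2.minAreaRect((top[:,:2]*1000).astype(np.float32))
    print('conf',r[0]['conf'],'rect mm',R,'topz',np.median(top[:,2]),'lip n',len(lip))
    if len(lip)>10:
        L=cv2.minAreaRect((lip[:,:2]*1000).astype(np.float32));print('lip',L,np.percentile(lip[:,2],[50,98]))
    return s
if __name__=='__main__': cover()
E
python3 m.py
```

```text
conf 0.67 rect mm ((559.49560546875, 79.99849700927734), (256.7887268066406, 155.76226806640625), 4.855093479156494) topz 0.08908260329633017 lip n 1480
lip ((555.71435546875, 119.97502899169922), (109.50759887695312, 6.572867393493652), 5.0750412940979) [0.11265917 0.11438388]
```

View pics/a.png

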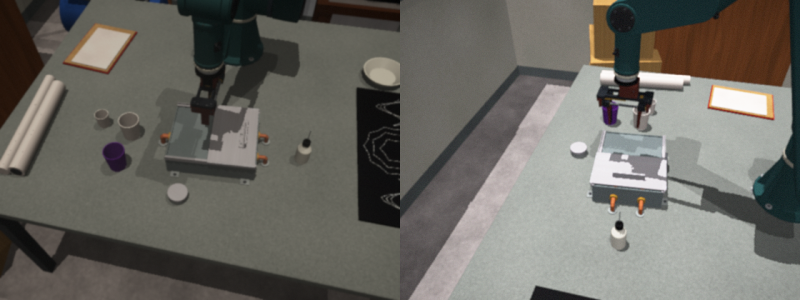

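View pics/wrist0.png

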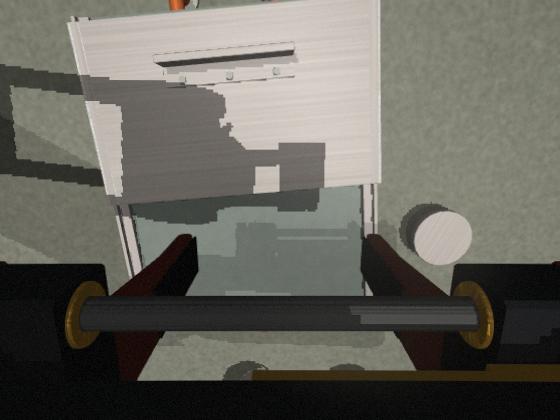

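The scene view shows the purple cup at about (115,155), the grey cups at (128,122) and (102,115), the tin at (178,192) and the bottle at (304,150). The wrist view shows the cover lip at (225,55), with its foot towards -y, and a yaw of about 5°. I'll go to the +y side of the lip with the gripper shut.

```bash
python3 -m pendant '[0,-12,-37,-0.0217,0,0, 0,-12,-37,-0.0217,0,0, 0,-12,-37,-0.0217,0,0, 0,-10,-36,-0.0217,0,0, 0,0,0,0,0,0, 0,0,0,0,0,0]' 0 20
python3 - <<'E'
from h import *
s=state();R=np.array(s['tcp_rot']);print(R.round(3).tolist(),s['finger_gap'],s['wrist_force'])
print('to go (tool mm)',(R.T@(np.array([.5535,.145,.119])-s['ee_pos'])*1000).round(1))
E
```

```text
time: 1.9
ee_pos: [0.549, 0.1482, 0.2113]
tcp_rot: [[0.002, 0.996, 0.088], [-0.001, 0.088, -0.996], [-1.0, 0.002, 0.001]]
wrist_force: [-0.7, 0.4, 0.2]
finger_gap: 0.0315
[[0.002, 0.996, 0.088], [-0.001, 0.088, -0.996], [-1.0, 0.002, 0.001]] 0.03151686097904215 [-0.70181413  0.39332821  0.23966198]
to go (tool mm) [92.3  4.   3.6]
```

```bash
python3 -m pendant '[30,2,0,0,0,0, 30,2,0,0,0,0, 20,0,0,0,0,0, 11,0,0,0,0,0, 0,0,0,0,0,0, 0,0,0,0,0,0]'
python3 - <<'E'
from h import *
s=state();R=np.array(s['tcp_rot']);print(s['finger_gap'])
print('lip in tool mm',(R.T@(np.array([.5557,.120,.119])-s['ee_pos'])*1000).round(1))
E
```

```text
time: 2.65
ee_pos: [0.5583, 0.1428, 0.1195]
tcp_rot: [[0.007, 0.997, 0.081], [-0.002, 0.081, -0.997], [-1.0, 0.007, 0.002]]
wrist_force: [0.2, 0.4, 0.4]
finger_gap: 0.0007
0.0006554946098072104
lip in tool mm [ 0.5 -4.4 22.5]
```

```bash
python3 -m pendant '[0,-4,7,0,0,0, 0,0,7,0,0,0, 0,0,9,0,0,0, 0,0,10,0,0,0, 0,0,10,0,0,0, 0,0,10,0,0,0, 0,0,10,0,0,0, 0,0,10,0,0,0, 0,0,10,0,0,0, 0,0,10,0,0,0, 0,0,0,0,0,0]'
```

```text
time: 4.03
ee_pos: [0.5636, 0.0424, 0.1218]
tcp_rot: [[0.011, 0.997, 0.08], [-0.002, 0.08, -0.997], [-1.0, 0.011, 0.003]]
wrist_force: [0.0, 0.5, -0.2]
finger_gap: 0.0008
```

```bash
python3 -m pendant '[2,0,8,0,0,0, 0,0,8,0,0,0, 0,0,8,0,0,0, 0,0,6,0,0,0, 0,0,0,0,0,0]'; python3 -m pendant '[0,0,5,0,0,0, 0,0,5,0,0,0, 0,0,4,0,0,0]'
```

```text
time: 4.65
ee_pos: [0.5662, 0.0108, 0.1197]
tcp_rot: [[0.011, 0.997, 0.08], [-0.002, 0.08, -0.997], [-1.0, 0.011, 0.002]]
wrist_force: [-0.5, 0.1, 0.6]
finger_gap: 0.0004
time: 5.03
ee_pos: [0.5673, -0.0036, 0.1198]
tcp_rot: [[0.011, 0.997, 0.081], [-0.001, 0.081, -0.997], [-1.0, 0.011, 0.002]]
wrist_force: [0.1, -0.1, -0.4]
finger_gap: 0.0001
```

```bash
python3 -m pendant '[0,0,4,0,0,0, 0,0,4,0,0,0]'; python3 -c "
from m import *
s=cover();print(s['wrist_force'])
save('side','side1.png');p=cv2.imread('pics/side1.png');w=cv2.imread('pics/w.png')
cv2.imwrite('pics/b.png',cv2.resize(np.hstack([p[100:350,200:450],w[:,:420][:250]]),None,fx=1.15,fy=1.15))"
```

```text
time: 5.28
ee_pos: [0.568, -0.0121, 0.1198]
tcp_rot: [[0.011, 0.997, 0.081], [-0.001, 0.081, -0.997], [-1.0, 0.011, 0.002]]
wrist_force: [-0.2, -0.1, 0.2]
finger_gap: 0.0006
conf 0.72 rect mm ((561.14599609375, 60.84832763671875), (256.6726379394531, 120.8049545288086), 4.932684421539307) topz 0.08903850105410421 lip n 0
[-0.18497322 -0.06776962  0.21410724]
```

View pics/b.png

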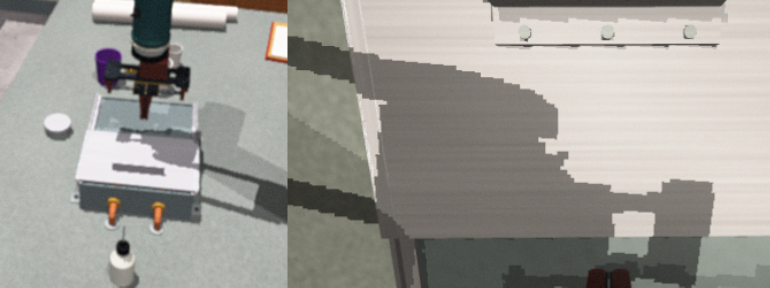

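```bash
python3 - <<'E'
from h import *
s,p,d=save('wrist','w2.png');W=cloud('wrist',d,s)
print(s['ee_pos'],s['joints'])
for r in range(236,420,20): print(r,d[r,279].round(3),W[r,279].round(3),W[r,265].round(3))
s,p2,d2=save('side','s2.png');V=cloud('side',d2)
m=(V[...,2]>.085)&(V[...,2]<.3)&(abs(V[...,0]-.568)<.05)&(abs(V[...,1]+.012)<.05)
w=V[m];print(len(w),np.percentile(w,[0,2,10,50],axis=0).round(3))
print(project('side',s['ee_pos']-np.array([0,0,.022])))
c=p2[100:300,230:430];cv2.imwrite('pics/c.png',np.hstack([cv2.resize(c,(420,420),interpolation=2),p[:,:380]])[:,:,::-1])
E
```

```text
[ 0.56801722 -0.01209422  0.119796  ] [-8.19116931e+00  2.32760071e+01  9.69539520e+01  9.88839426e-03
  5.91404226e+01 -1.28283652e+01]
236 0.229 [ 0.569 -0.022  0.077] [ 0.559 -0.002  0.135]
256 0.148 [ 0.566 -0.004  0.155] [ 0.56  -0.003  0.159]
276 0.148 [ 0.567 -0.013  0.158] [0.56  0.02  0.224]
296 0.077 [0.564 0.015 0.224] [0.561 0.02  0.232]
316 0.073 [0.564 0.013 0.229] [0.561 0.017 0.234]
336 0.25 [ 0.575 -0.104  0.076] [0.561 0.012 0.235]
356 0.254 [ 0.577 -0.122  0.077] [0.562 0.007 0.234]
376 0.066 [0.565 0.006 0.238] [0.562 0.005 0.237]
396 0.054 [0.564 0.011 0.248] [0.562 0.009 0.247]
416 0.051 [0.564 0.011 0.252] [0.562 0.01  0.251]
1504 [[ 0.518 -0.047  0.085]
 [ 0.521 -0.029  0.086]
 [ 0.529 -0.006  0.087]
 [ 0.565  0.012  0.234]]
[[324.89896866 210.13134917]]
```

View pics/c.png

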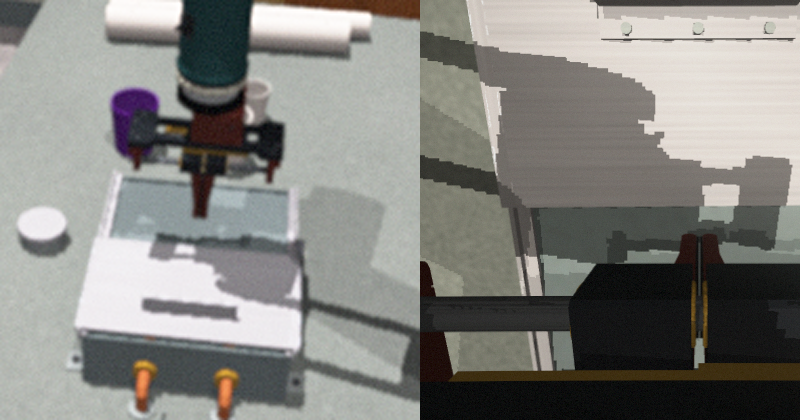

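```bash
python3 - <<'E'
from h import *
s=state();p2,d2=snapshot('side');V=cloud('side',d2)
for r in range(170,215,3): print(r,V[r,325].round(3),p2[r,325])
for z in [.09,.1,.11,.12,.13]: print(z,project('side',[[.568,-.002,z],[.568,-.022,z]]).round(1).tolist())
p3,d3=snapshot('scene');X=cloud('scene',d3)
for z in [.0977,.11,.12]: print(project('scene',[.568,-.012,z]).round())
m=(X[...,2]>.09)&(X[...,2]<.2)&(abs(X[...,0]-.568)<.03)&(abs(X[...,1]+.012)<.03)
w=X[m];print(len(w),w[np.argsort(w[:,2])][:12].round(3))
E
```

```text
170 [0.571 0.013 0.246] [43 34 28]
173 [0.572 0.007 0.233] [69 58 30]
176 [0.569 0.021 0.234] [48 40 36]
179 [0.569 0.022 0.226] [47 46 36]
182 [0.568 0.025 0.22 ] [40 34 29]
185 [0.57  0.001 0.191] [47 30 26]
188 [ 0.57  -0.001  0.18 ] [41 27 20]
191 [ 0.57  -0.001  0.171] [34 24 20]
194 [0.569 0.002 0.163] [34 16 19]
197 [ 0.57  -0.014  0.141] [35 24 20]
200 [0.568 0.002 0.144] [34 17 14]
203 [ 0.568 -0.004  0.129] [80 76 77]
206 [ 0.574 -0.059  0.071] [148 159 162]
209 [ 0.572 -0.042  0.075] [148 156 160]
212 [ 0.57  -0.031  0.074] [125 133 136]
0.09 [[324.1, 214.8], [325.4, 209.9]]
0.1 [[324.3, 211.9], [325.6, 207.0]]
0.11 [[324.5, 209.0], [325.8, 204.2]]
0.12 [[324.7, 206.1], [326.0, 201.2]]
0.13 [[324.9, 203.2], [326.2, 198.3]]
[[290. 181.]]
[[290. 178.]]
[[290. 175.]]
48 [[0.549 0.009 0.09 ]
 [0.558 0.013 0.09 ]
 [0.551 0.004 0.09 ]
 [0.562 0.014 0.09 ]
 [0.574 0.014 0.09 ]
 [0.545 0.013 0.09 ]
 [0.552 0.012 0.09 ]
 [0.544 0.005 0.09 ]
 [0.578 0.012 0.09 ]
 [0.554 0.005 0.09 ]
 [0.545 0.018 0.09 ]
 [0.555 0.015 0.09 ]]
```

The side view shows the fingertips at about (325,203) in the full image, which is z ≈ 0.128. That is roughly 30 mm higher than `nose_length` implies. The wrist depth agrees, so the fingers passed over the lip and the cover hasn't moved. I'll go back and descend in small steps while watching the force.

```bash
python3 -m pendant '[-15,0,-10,0,0,0, 0,0,-30,0,0,0, 0,0,-35,0,0,0, 0,0,-35,0,0,0, 0,0,-35,0,0,0, 0,0,-8,0,0,0, 10,0,0,0,0,0, 6,0,0,0,0,0, 0,0,0,0,0,0]'; python3 -m pendant '[5,0,0,0,0,0, 5,0,0,0,0,0, 0,0,0,0,0,0]'
python3 - <<'E'
from h import *
s=state();p2,d2=snapshot('side');V=cloud('side',d2);print(s['wrist_force'])
u,v=project('side',s['ee_pos'])[0];u=int(round(u));v=int(v)
for r in range(v-20,v+16,2): print(r,V[r,u].round(3),p2[r,u])
y=s['ee_pos'][1]+.01
for z in [.09,.1,.11,.12,.13]: print(z,project('side',[s['ee_pos'][0],y,z]).round(1).tolist())
cv2.imwrite('pics/d.png',cv2.resize(p2[v-60:v+60,u-80:u+80,::-1],None,fx=4,fy=4))
E
```

```text
time: 6.75
ee_pos: [0.5571, 0.1469, 0.1244]
tcp_rot: [[0.017, 0.997, 0.081], [-0.001, 0.081, -0.997], [-1.0, 0.017, 0.002]]
wrist_force: [0.1, 0.1, -0.1]
finger_gap: 0.0003
time: 7.12
ee_pos: [0.5574, 0.1453, 0.1134]
tcp_rot: [[0.016, 0.997, 0.078], [-0.001, 0.078, -0.997], [-1.0, 0.016, 0.002]]
wrist_force: [-0.0, -0.4, 0.3]
finger_gap: 0.0003
[-0.00737153 -0.3981363   0.28174038]
228 [0.56  0.145 0.18 ] [33 30 22]
230 [0.559 0.152 0.18 ] [30 13 12]
232 [0.558 0.157 0.179] [39 24 26]
234 [0.559 0.146 0.162] [35 16 21]
236 [0.557 0.156 0.165] [33 16 24]
238 [0.557 0.155 0.158] [37 25 25]
240 [0.557 0.156 0.152] [38 25 28]
242 [0.557 0.153 0.143] [35 17 17]
244 [0.556 0.158 0.141] [41 24 25]
246 [0.555 0.159 0.136] [47 27 24]
248 [0.555 0.158 0.128] [61 39 43]
250 [0.559 0.127 0.09 ] [99 92 95]
252 [0.558 0.129 0.085] [100  98 105]
254 [0.557 0.137 0.087] [100  98  96]
256 [0.556 0.143 0.086] [112 109 114]
258 [0.555 0.151 0.088] [140 138 142]
260 [0.554 0.157 0.087] [129 124 129]
262 [0.563 0.084 0.001] [78 84 86]
0.09 [[317.6, 258.5]]
0.1 [[317.7, 255.6]]
0.11 [[317.9, 252.6]]
0.12 [[318.1, 249.7]]
0.13 [[318.3, 246.7]]
```

View pics/d.png

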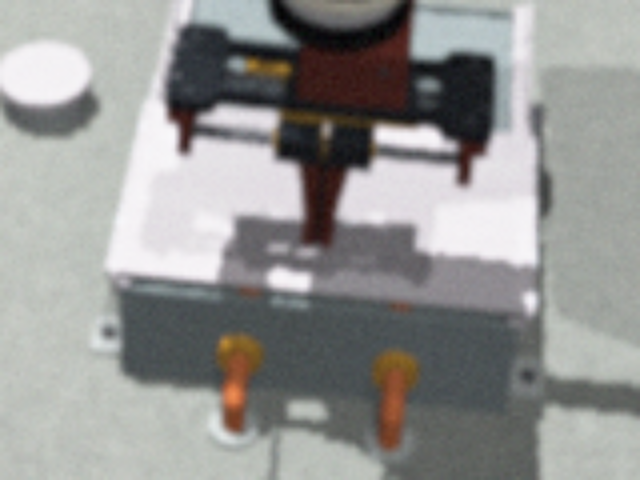

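```bash
python3 -m pendant '[6,-3,0,-0.008,0,0, 5,0,0,0,0,0, 0,0,0,0,0,0]'; python3 -m pendant '[5,0,0,0,0,0, 4,0,0,0,0,0, 3,0,0,0,0,0, 0,0,0,0,0,0]'
python3 - <<'E'
from h import *
s=state();p2,d2=snapshot('side');V=cloud('side',d2);print(s['wrist_force'])
u,v=project('side',s['ee_pos'])[0];u=int(round(u));v=int(v)
for r in range(v-10,v+8,2): print(r,V[r,u].round(3),p2[r,u])
y=s['ee_pos'][1]+.01
for z in [.09,.1,.11]: print(z,project('side',[s['ee_pos'][0],y,z]).round(1).tolist())
m=(V[...,2]>.105)&(V[...,2]<.17)&(abs(V[...,1]-y)<.06)&(abs(V[...,0]-s['ee_pos'][0])<.12)
for lo in np.arange(-.12,.12,.02):
    q=V[m&(V[...,0]-s['ee_pos'][0]>lo)&(V[...,0]-s['ee_pos'][0]<lo+.02)]
    if len(q): i=q[:,2].argmin();print(round(lo,2),len(q),q[i].round(3),np.percentile(q[:,2],5).round(3))
E
```

```text
time: 7.55
ee_pos: [0.5546, 0.1452, 0.1019]
tcp_rot: [[0.017, 0.996, 0.087], [-0.001, 0.087, -0.996], [-1.0, 0.017, 0.003]]
wrist_force: [0.5, 0.0, 0.2]
finger_gap: 0.0005
time: 8.05
ee_pos: [0.5549, 0.1453, 0.089]
tcp_rot: [[0.017, 0.996, 0.087], [-0.001, 0.087, -0.996], [-1.0, 0.017, 0.003]]
wrist_force: [0.6, -0.0, -0.4]
finger_gap: 0.0005
[ 0.57180749 -0.02740911 -0.43246703]
245 [0.556 0.155 0.135] [35 21 19]
247 [0.555 0.157 0.131] [39 22 22]
249 [0.557 0.145 0.112] [35 19 18]
251 [0.555 0.16  0.12 ] [30 17 12]
253 [0.554 0.158 0.112] [38 29 24]
255 [0.554 0.158 0.105] [46 31 34]
257 [0.555 0.147 0.087] [89 82 83]
259 [0.554 0.151 0.085] [127 120 125]
261 [0.553 0.158 0.085] [113 113 116]
0.09 [[318.6, 258.6]]
0.1 [[318.8, 255.7]]
0.11 [[319.0, 252.8]]
-0.06 19 [0.507 0.123 0.105] 0.105
-0.04 29 [0.529 0.122 0.105] 0.106
-0.02 98 [0.547 0.159 0.105] 0.106
0.0 94 [0.557 0.156 0.106] 0.107
0.02 30 [0.593 0.129 0.105] 0.106
0.04 27 [0.599 0.127 0.105] 0.105
```

```bash
python3 -m pendant '[0,0,7,0,0,0, 0,0,7,0,0,0, 0,0,7,0,0,0, 0,0,7,0,0,0, 0,0,7,0,0,0]'; python3 m.py
```

```text
time: 8.72
ee_pos: [0.5583, 0.1095, 0.0894]
tcp_rot: [[0.018, 0.996, 0.087], [0.001, 0.087, -0.996], [-1.0, 0.018, 0.0]]
wrist_force: [0.9, 2.1, -0.8]
finger_gap: 0.0006
conf 0.72 rect mm ((559.763671875, 74.3912353515625), (257.38543701171875, 117.58956909179688), 4.436074256896973) topz 0.08889921302215537 lip n 0
```

```bash
python3 -m pendant '[0,0,9,0,0,0, 0,0,9,0,0,0, 0,0,9,0,0,0, 0,0,9,0,0,0, 0,0,9,0,0,0, 0,0,9,0,0,0, 0,0,9,0,0,0, 0,0,9,0,0,0, 0,0,9,0,0,0, 0,0,9,0,0,0]';python3 -m pendant '[0,0,5,0,0,0, 0,0,5,0,0,0, 0,0,4,0,0,0]'
```

```text
time: 10.07
ee_pos: [0.5667, 0.0136, 0.0895]
tcp_rot: [[0.018, 0.996, 0.087], [0.001, 0.087, -0.996], [-1.0, 0.018, 0.001]]
wrist_force: [0.3, 2.5, -1.2]
finger_gap: 0.0006
time: 10.45
ee_pos: [0.5678, -0.0005, 0.0895]
tcp_rot: [[0.017, 0.996, 0.085], [0.003, 0.085, -0.996], [-1.0, 0.018, -0.002]]
wrist_force: [-0.1, 15.9, 1.9]
finger_gap: 0.0006
```

```bash
python3 -m pendant '[0,0,4,0,0,0, 0,0,4,0,0,0, 0,0,4,0,0,0]';python3 -m pendant '[0,0,4,0,0,0, 0,0,4,0,0,0]'
```

```text
time: 10.82
ee_pos: [0.5679, -0.0002, 0.0898]
tcp_rot: [[0.016, 0.997, 0.08], [0.024, 0.08, -0.997], [-1.0, 0.018, -0.023]]
wrist_force: [1.0, 17.9, 2.0]
finger_gap: 0.0002
time: 11.08
ee_pos: [0.5679, 0.0001, 0.0899]
tcp_rot: [[0.016, 0.997, 0.078], [0.037, 0.077, -0.996], [-0.999, 0.018, -0.036]]
wrist_force: [0.3, 17.7, 1.4]
finger_gap: 0.0006
```

The force rises to about 17 N with no further motion, so the cover is at its stop. I'll retreat and look into the bay.

```bash
python3 -m pendant '[0,0,-6,0,-0.037,0, -20,0,-6,0,0,0, -40,0,0,0,0,0, -40,0,0,0,0,0, -30,0,0,0,0,0, 0,0,0,0,0,0, 0,0,0,0,0,0]'
python3 - <<'E'
from h import *
s,p,d=save('wrist','e.png');W=cloud('wrist',d,s);print(s['tcp_rot'].round(3).tolist())
for t in ['tagged_handle','tagged_tip','tagged_stem','plain_handle','cover']:
    for r in regions_of(t,'wrist')[:3]:
        m=r['pixels'];w=W[m];w=w[~np.isnan(w[:,0])]
        print(t,round(r['conf'],2),np.round(r['centre']),m.sum(),np.percentile(w,[2,50,98],axis=0).round(3).tolist(),cv2.minAreaRect((w[:,:2]*1000).astype(np.float32)))
E
```

```text
time: 11.95
ee_pos: [0.5632, 0.0097, 0.2231]
tcp_rot: [[0.016, 0.997, 0.08], [-0.007, 0.08, -0.997], [-1.0, 0.015, 0.008]]
wrist_force: [-0.2, -0.8, -0.2]
finger_gap: 0.0004
[[0.016, 0.997, 0.08], [-0.007, 0.08, -0.997], [-1.0, 0.015, 0.008]]
tagged_tip 0.89 [327. 121.] 1364 [[0.594, 0.049, 0.065], [0.604, 0.082, 0.07], [0.616, 0.114, 0.073]] ((604.7910766601562, 81.22940063476562), (25.515743255615234, 69.35279846191406), 4.281030654907227)
tagged_stem 0.77 [325. 121.] 1372 [[0.594, 0.048, 0.065], [0.604, 0.081, 0.07], [0.616, 0.113, 0.073]] ((605.9234619140625, 80.51118469238281), (69.62757873535156, 28.480342864990234), 82.72245025634766)
plain_handle 0.59 [230. 125.] 1165 [[0.503, 0.04, 0.061], [0.512, 0.071, 0.068], [0.521, 0.106, 0.073]] ((512.8630981445312, 72.44914245605469), (70.34066772460938, 23.529542922973633), 85.6131362915039)
plain_handle 0.18 [281. 217.] 21123 [[0.445, -0.069, 0.087], [0.568, -0.014, 0.089], [0.693, 0.027, 0.113]] ((572.2230224609375, -38.995384216308594), (333.2255859375, 166.77923583984375), 4.149281978607178)
cover 0.71 [283. 222.] 21032 [[0.445, -0.069, 0.087], [0.568, -0.014, 0.089], [0.693, 0.026, 0.113]] ((572.5049438476562, -45.21832275390625), (336.8313903808594, 179.83839416503906), 3.1390938758850098)
```

View pics/e.png

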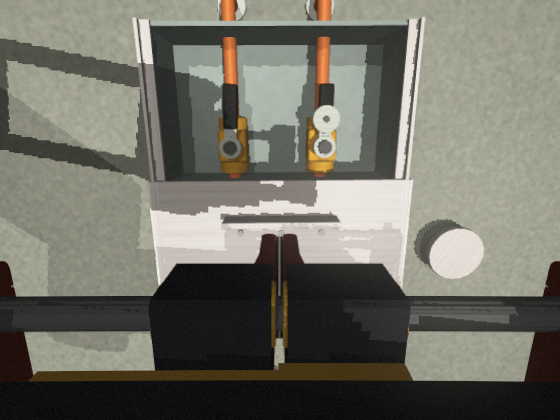

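The wrist view shows the tagged valve on the right, with its stem at (324,147), tag at (326,119) and grip end at about (327,83). The plain valve is on the left at (230,147), and the bay is clear.

```bash
python3 - <<'E'
from h import *
s=state();p,d=snapshot('wrist');C=campose('wrist',s)
def at(u,v,z):
    W=cloud('wrist',np.ones((420,560),np.float32),s)[v,u];r=W-C[:3,3];return C[:3,3]+r*(z-C[2,3])/r[2]
for n,u,v,z in [('stem',324,147,.07),('tag',326,119,.07),('tip',327,83,.068),('pstem',230,147,.07),('ptip',231,84,.068),('bayTL',152,25,.083),('bayTR',409,25,.083),('bayBR',398,180,.089),('bayBL',162,180,.089)]: print(n,at(u,v,z).round(4))
b=np.array([np.cos(.083),np.sin(.083)])
print(s['ee_pos'],s['joints'])
E
```

```text
stem [0.6059 0.0563 0.07  ]
tag [0.6047 0.0832 0.07  ]
tip [0.6021 0.1161 0.068 ]
pstem [0.5129 0.049  0.07  ]
ptip [0.5112 0.1078 0.068 ]
bayTL [0.4437 0.1484 0.083 ]
bayTR [0.6655 0.1669 0.083 ]
bayBR [0.6776 0.032  0.089 ]
bayBL [0.4521 0.0146 0.089 ]
[0.56321595 0.01001738 0.22291501] [ -5.8076516   16.45342385  90.96753162  -0.2984531   71.68861996
 -10.32236947]
```

```bash
python3 -m pendant '[0,6,-30,0,0.007,-0.016, 0,6,-30,0,0,0, 0,4,-28,0,0,0, 30,0,0,0,0,0, 30,0,0,0,0,0, 30,0,0,0,0,0, 0,0,0,0,0,0, 0,0,0,0,0,0]'
python3 - <<'E'
from h import *
s=state();R=s['tcp_rot'];print((R.T@(np.array([.5723,.0986,.053])-s['ee_pos'])*1000).round(1))
E
```

```text
time: 13.3
ee_pos: [0.5731, 0.1019, 0.1295]
tcp_rot: [[-0.002, 0.997, 0.08], [-0.001, 0.08, -0.997], [-1.0, -0.002, 0.001]]
wrist_force: [-0.2, -0.4, 0.3]
finger_gap: 0.0005
[76.5 -0.9  3.2]
```

```bash
python3 -m pendant '[25,0,3,0,0,0, 20,0,0,0,0,0, 12,0,0,0,0,0, 0,0,0,0,0,0]';python3 -m pendant '[8,0,0,0,0,0, 6,0,0,0,0,0, 4,0,0,0,0,0, 0,0,0,0,0,0]'
python3 - <<'E'
from h import *
s=state();R=s['tcp_rot'];print((R.T@(np.array([.5723,.0986,.053])-s['ee_pos'])*1000).round(1))
p,d=snapshot('scene');X=cloud('scene',d)
u,v=project('scene',s['ee_pos'])[0].round().astype(int);print(u,v)
p2,d2=snapshot('wrist')
cv2.imwrite('pics/f.png',np.hstack([cv2.resize(p[v-50:v+50,u-50:u+50],(400,400)),p2[:400,80:480]])[:,:,::-1])
E
```

```text
time: 13.8
ee_pos: [0.5782, 0.0989, 0.0768]
tcp_rot: [[0.008, 0.997, 0.08], [-0.0, 0.08, -0.997], [-1.0, 0.007, 0.001]]
wrist_force: [0.2, -0.3, 0.2]
finger_gap: 0.0001
time: 14.3
ee_pos: [0.58, 0.099, 0.0597]
tcp_rot: [[0.011, 0.997, 0.08], [-0.0, 0.08, -0.997], [-1.0, 0.011, 0.001]]
wrist_force: [0.7, 0.4, -0.5]
finger_gap: 0.0003
[ 6.6 -7.8 -0.2]
333 202
```

View pics/f.png

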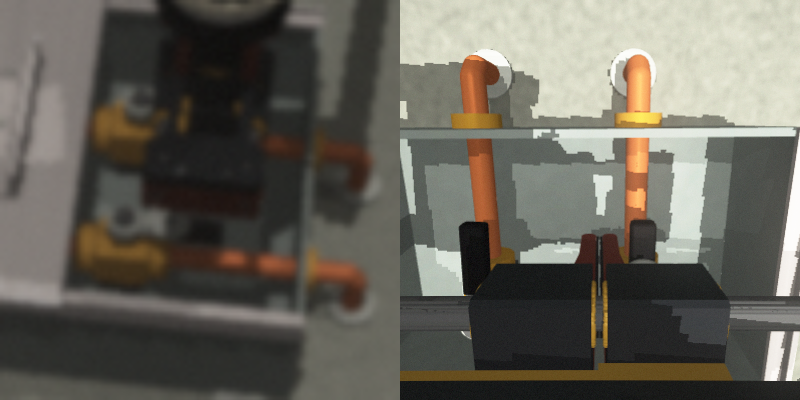

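The finger sits at (600,240) in the view, beside the tagged grip at (643,245) and clear of it. I'll ease it left, descend the last 7 mm, then sweep.

```bash
python3 -m pendant '[0,-5,0,0,0,-0.01, 4,-2,0,0,0,0, 4,0,0,0,0,0, 0,0,0,0,0,0]'
python3 - <<'E'
from h import *
s=state();R=s['tcp_rot'];print('stem in tool',(R.T@(np.array([.606,.0563,.063])-s['ee_pos'])*1000).round(1))
E
```

```text
time: 14.9
ee_pos: [0.5729, 0.0984, 0.0517]
tcp_rot: [[0.001, 0.997, 0.08], [-0.001, 0.08, -0.997], [-1.0, 0.001, 0.001]]
wrist_force: [-0.3, 0.5, -0.4]
finger_gap: 0.0006
stem in tool [-11.3  29.7  44.6]
```

```bash
python3 -m pendant '[0,5,0,0,0,0, 0,5,0,0,0,0, 0,7,-2.5,0.15,0,0, 0,7,-2.5,0.15,0,0, 0,7,-2.5,0.15,0,0, 0,0,0,0,0,0]'
python3 - <<'E'
from h import *
s=state();R=s['tcp_rot'];print('stem in tool',(R.T@(np.array([.606,.0563,.063])-s['ee_pos'])*1000).round(1))
E
```

```text
time: 15.65
ee_pos: [0.6003, 0.1062, 0.0507]
tcp_rot: [[-0.01, 0.928, -0.373], [-0.0, -0.373, -0.928], [-1.0, -0.009, 0.004]]
wrist_force: [-0.3, 0.9, 0.5]
finger_gap: 0.0006
stem in tool [-12.3  23.8  44.2]
```

```bash
python3 -m pendant '[0,9,-2.5,0.15,0,0, 0,9,-2.5,0.15,0,0, 0,8,-2.5,0.15,0,0, 0,0,0,0,0,0]'
python3 - <<'E'
from h import *
s=state();R=s['tcp_rot'];print('stem in tool',(R.T@(np.array([.606,.0563,.063])-s['ee_pos'])*1000).round(1))
p2,d2=snapshot('wrist')
cv2.imwrite('pics/g.png',p2[:,:,::-1])
E
```

```text
time: 16.15
ee_pos: [0.6239, 0.1036, 0.0504]
tcp_rot: [[-0.015, 0.673, -0.739], [0.006, -0.739, -0.673], [-1.0, -0.015, 0.007]]
wrist_force: [0.1, 1.4, -0.3]
finger_gap: 0.0003
stem in tool [-12.6  22.8  45.2]
```

View pics/g.png

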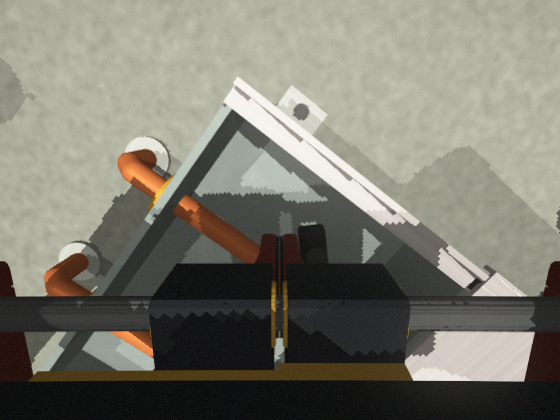

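The handle is turning with the finger: the grip is at (312,240), right alongside it. I'll continue the sweep.

```bash
python3 -m pendant '[0,8,-2.5,0.15,0,0, 0,8,-2.5,0.15,0,0, 0,8,-2.5,0.15,0,0, 0,7,-2.5,0.15,0,0, 0,0,0,0,0,0]'
python3 - <<'E'
from h import *
s=state();R=s['tcp_rot'];print('stem in tool',(R.T@(np.array([.606,.0563,.063])-s['ee_pos'])*1000).round(1),'turned',np.degrees(.084-np.arctan2(R[1,1],R[0,1])))
E
```

```text
time: 16.82
ee_pos: [0.6471, 0.0866, 0.0504]
tcp_rot: [[-0.014, 0.144, -0.99], [0.013, -0.99, -0.144], [-1.0, -0.015, 0.012]]
wrist_force: [1.0, 1.0, 0.2]
finger_gap: 0.0005
stem in tool [-12.4  23.9  45.2] turned 86.55442336019918
```

```bash
python3 -m pendant '[0,4,-1,0.06,0,0, 0,4,0,0,0,0, 0,3,0,0,0,0]';python3 -m pendant '[0,3,0,0,0,0, 0,3,0,0,0,0]'
python3 - <<'E'
from h import *
s=state();R=s['tcp_rot'];print('stem in tool',(R.T@(np.array([.606,.0563,.063])-s['ee_pos'])*1000).round(1),'turned',np.degrees(.084-np.arctan2(R[1,1],R[0,1])))
E
```

```text
time: 17.2
ee_pos: [0.6504, 0.0794, 0.0506]
tcp_rot: [[-0.01, 0.1, -0.995], [0.017, -0.995, -0.1], [-1.0, -0.018, 0.008]]
wrist_force: [0.2, 5.5, -0.8]
finger_gap: 0.0004
time: 17.45
ee_pos: [0.6506, 0.0786, 0.0506]
tcp_rot: [[-0.01, 0.111, -0.994], [0.025, -0.993, -0.111], [-1.0, -0.026, 0.007]]
wrist_force: [-0.8, 12.2, 0.4]
finger_gap: 0.0005
stem in tool [-12.5  16.9  46.9] turned 88.43348709028612
```

```bash
python3 -m pendant '[0,5,0,0,0,0, 0,5,0,0,0,0]'; python3 -m pendant '[0,-8,0,0,0,0, 0,-6,0,0,0,0, -20,0,0,0,0,0, -40,0,0,0,0,0, -40,0,0,0,0,0, 0,0,20,-0.15,0,0, 0,0,25,-0.15,0,0, -30,0,0,-0.15,0,0, 0,0,0,-0.15,0,0, 0,0,0,-0.15,0,0, 0,0,0,0,0,0, 0,0,0,0,0,0]'
```

```text
time: 17.7
ee_pos: [0.6513, 0.0775, 0.0506]
tcp_rot: [[-0.009, 0.121, -0.993], [0.038, -0.992, -0.121], [-0.999, -0.039, 0.004]]
wrist_force: [1.3, 16.6, 1.3]
finger_gap: 0.0001
time: 19.2
ee_pos: [0.6033, 0.0726, 0.1846]
tcp_rot: [[-0.009, 0.798, -0.602], [0.025, -0.602, -0.798], [-1.0, -0.022, -0.015]]
wrist_force: [0.7, -0.6, 0.2]
finger_gap: -0.0
```

```bash
python3 -m pendant '[-20,0,0,-0.18,0,0, -20,0,0,-0.18,0,0, 0,-15,15,-0.18,0,0, 0,-15,25,-0.15,0,0, 0,0,25,0,0.02,0, 0,0,0,0,0,0, 0,0,0,0,0,0]'
python3 - <<'E'
from h import *
s,p,d=save('wrist','z.png');W=cloud('wrist',d,s)
for t in ['tagged_handle','plain_handle','cover']:
    for r in regions_of(t,'wrist')[:2]:
        w=W[r['pixels']];w=w[~np.isnan(w[:,0])]
        print(t,round(r['conf'],2),np.round(r['centre']),len(w),np.percentile(w,[2,50,98],axis=0).round(3).tolist(),cv2.minAreaRect((w[:,:2]*1000).astype(np.float32)))
for n in ['scene']:
    s,p,d=save(n,'z2.png');X=cloud(n,d)
    for t in ['bottle','cup','tin']:
        for r in regions_of(t,n)[:3]:
            w=X[r['pixels']];print(t,round(r['conf'],2),np.round(r['centre']),np.nanmedian(w,0).round(3))
E
```

```text
time: 20.08
ee_pos: [0.5675, 0.0117, 0.2233]
tcp_rot: [[-0.012, 0.998, 0.056], [0.044, 0.056, -0.997], [-0.999, -0.01, -0.044]]
wrist_force: [-0.8, 0.3, -0.0]
finger_gap: 0.0
tagged_handle 0.7 [345. 157.] 1246 [[0.597, 0.046, 0.065], [0.63, 0.058, 0.07], [0.664, 0.068, 0.073]] ((630.91748046875, 56.149574279785156), (27.577022552490234, 70.79350280761719), 84.28990936279297)
plain_handle 0.64 [230. 135.] 1100 [[0.503, 0.04, 0.061], [0.512, 0.071, 0.068], [0.521, 0.106, 0.073]] ((506.64111328125, 71.81578063964844), (26.98434066772461, 70.6208724975586), 6.28204870223999)
plain_handle 0.46 [290. 226.] 18714 [[0.445, -0.06, 0.087], [0.575, -0.011, 0.089], [0.693, 0.026, 0.113]] ((575.6702880859375, -25.802223205566406), (144.8423309326172, 350.7633972167969), 82.79731750488281)
cover 0.75 [290. 227.] 18470 [[0.446, -0.06, 0.088], [0.575, -0.012, 0.089], [0.693, 0.026, 0.113]] ((569.3753662109375, -32.743125915527344), (256.2395935058594, 110.8257064819336), 4.822681427001953)
bottle 0.65 [425. 211.] [0.564 0.318 0.059]
cup 0.88 [181. 173.] [ 0.576 -0.298  0.055]
cup 0.78 [141. 166.] [ 0.55  -0.417  0.039]
cup 0.73 [327. 184.] [0.516 0.071 0.068]
tin 0.56 [250. 267.] [ 0.797 -0.061  0.031]
```

View pics/z.png

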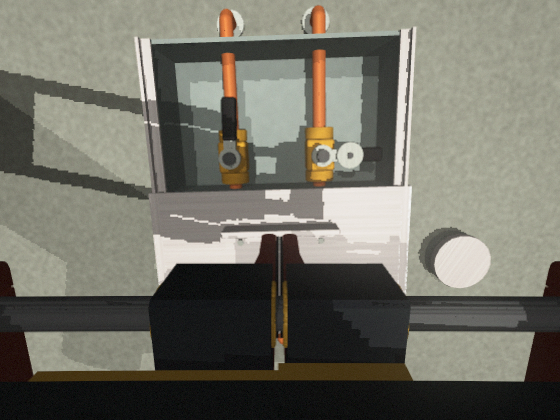

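```bash
python3 - <<'E'
from h import *
s=state();p,d=snapshot('wrist');C=campose('wrist',s);W=cloud('wrist',np.ones((420,560),np.float32),s)
def at(u,v,z):
    r=W[v,u]-C[:3,3];return C[:3,3]+r*(z-C[2,3])/r[2]
g=lambda a,b:np.degrees(np.arctan2(*(b-a)[[1,0]])).round(1)
print('handle',g(at(323,156,.07),at(381,154,.068)),g(at(323,156,.07),at(349,155,.07)),'stems',g(at(230,158,.07),at(323,156,.07)),'plain',g(at(230,158,.07),at(229,99,.068)),'cover edge',g(at(155,192,.089),at(408,187,.089)))
r=regions_of('cup','scene')
E
```

```text
handle 5.1 5.5 stems 4.5 plain 92.7 cover edge 4.5
```

```bash
python3 -c "
from rig import *
print(state()['time'],job_done())"
```

```text
the job is handed in; nothing more can be done
20.575 None
```

I pushed the dust cover along its rails to its stop and turned the tagged valve (the one further from the robot) fully shut. I handed the job in at about 20.6 s, with the gripper clear of everything.

**Cover:** it moved against about 2.5 N, then stopped dead at about 16–18 N. The last picture shows it lying flat over the closed half with the bay clear.

**Tagged handle:** it turned until it stopped, with about 16 N on the finger. In the last picture it points along the box's +x, within about 1° of square across its pipe.

**Other valve:** it is still open, and its region reads the same as before the handle was pushed.

**Bottle, tin and cup:** the bottle, tin and both grey cups read within about 2 mm of where they started.

**What disagreed or failed:**
- **First push:** it missed, because the fingertips sat about 30 mm higher than `nose_length` implied and passed over the lip without touching it. I measured the real tip height with the side camera and repeated the push.
- **Cup check:** the last cup search missed the purple cup and labelled something at the valve box a cup. The arm never went near the purple cup.

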